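# Refit the mill rotor

### The arm

A 6-joint arm with a two-finger parallel gripper is mounted at the origin on the work surface. World frame = base frame: x ahead of the robot, y to its left, z up, the work surface at z = 0. Lengths are in mm, angles in rad, forces in N, time in s.
With the tool pointing down it reaches from about 275 to 1000 mm from the base axis. Payload 8.4 kg.
Tool frame: the origin (TCP) lies midway between the tips of the shut fingers; the grasp point (between the pads) lies 19 mm behind it; z points along the fingers, y is the line along which they close (so a half turn about z gives the same grasp; the last joint's range is limited). The gripper opens to 85 mm and grips with 20 to 120 N. Pads are 22 mm wide; open, the fingers measure 114 mm over their backs; the gripper's body (76 mm by 85 mm) begins 54 mm behind the grasp point. The pads swing forward as they close: fully open they stand 13 mm farther back than shut.
Start: joints at [-1.17, 0.353, 1.633, -0, 1.155, -0.002], TCP at [244.996, -574.982, 231.281] pointing down, gripper open.
Joint ranges: [-2.63, 2.63], [-0.92, 2.1], [0.06, 2.66], [-1.3, 4.44], [0, 2.69], [-3.02, 3.02]. Speed limits (rad/s): [2.22, 2.22, 2.79, 3.14, 3.14, 3.14].

### API

Orientations are given as [roll, pitch, yaw] about the fixed x, y, z axes, in that order (R = Rz(yaw) Ry(pitch) Rx(roll)).
In Python, from rig import r gives the robot as it stands.
- The arm moves only by the shell command python3 -m inch 'ROWS' [OPENING] [FORCE]. ROWS is JSON, a list that holds one entry, the list of rows, each a list of 6 numbers: the shift along the tool's x, y, z scaled (see below), then the turn, a rotation vector about the tool's x, y, z scaled (see below). In form: [[[tx, ty, tz, wx, wy, wz], ...]]. A call has 1 to 8 rows; each row is the pose to reach, as a shift and turn from the pose commanded when the call began, along the tool's axes at that moment, turning the shorter way round; what a row does not reach only later rows make up. The controller multiplies each number of a shift by 20 cm and each number of a turn by pi rad. A row lasts 1/12 s, in which the tool goes at most 41.7 mm and 7.16 degrees, less where a joint would pass 70% of its speed; a pose out of reach is approached as far as the arm can. A call with a number of a shift or a turn outside -1 to 1 is refused whole. A call with a gripper value outside its range is refused whole. OPENING is the gripper's target within -1 to 1 (fully open at 1, half-way at 0, shut at -1), set as the call begins (- or left out, the last holds). The fingers move at their own pace and stop on an object; FORCE is the grip in N (left out, the last holds). Time passes only in rows, so rows that repeat a pose let the fingers close. It gives the time, the measured TCP pose, the force, the opening and the grip force at its end, in the units of the state.
- r.sense(): the state, without advancing time (a new reading comes with each control period).
- r.grab_frame(name): name is "scene" or "top" or "wrist"; returns the picture (400x640x3 uint8, red, green, blue); there is no depth.
- r.camera_info(name): a dict with "K" (3x3 intrinsics, pixels), "rvec" (rotation vector, rad) and "tvec" (3), from world to camera coordinates, as OpenCV has them; the wrist camera has in their place "mount" (4x4, takes a point from camera to tool coordinates, whose origin is the TCP and whose axes are the flange's). Camera axes: x right, y down, z forward; pixel columns grow to the right and rows downward; lengths in mm; the calibration is good to about 2 mm. A picture is of the moment at which its call begins: read the wrist's pose just before it. camera_info takes no time and is no camera call.
- r.sign_off(): hands the job in; it is judged then, once.
The state is a dict: "clock": time; "qpos": joint angles; "qvel": joint speeds; "joint_efforts": joint torques, N m; "eef_pos": TCP position; "tcp_rot": TCP orientation; "contact_force": force on the tool from outside, world axes, zero at the start; "wrist_torque": the same for the moment, N m; "opening": opening from 0.0 (shut) to 1.0 (fully open); "grasp_force": force on a finger pad.
Only numpy, scipy, OpenCV 4.12 (cv2) and the standard library are available. Lean on these libraries where they do the work, as an engineer would, in place of code of your own. Each camera call takes 0.05 s, during which the arm holds its last target. There are 200 camera calls.

### The job

Get the rotor mill ready to run: push the coarse rotor, the one with six broad teeth, onto the mill's splined drive shaft, feeling and rocking it until the splines mesh and it sits fully home on its collar. Then put the lid on the grinding chamber so that it sits flush on the rim. Never force or drop the parts on the mill, and leave the fine-toothed rotor and everything else on the bench where they are.

Things in the scene. Friction and masses are not known exactly. Their poses are not given: they have to be found in the camera images.
- mill: The rotor mill, fixed to the bench: a cream box 280 mm along its own x, 200 mm wide, 115 mm high, control strip on top along the edge facing the robot (-x). Origin at the middle of its underside, z up. The drive shaft stands up in a round open chamber on top, its vertical axis 35 mm along +x from the origin
- mill_seat (a point): On the shaft's axis, at the top of the bearing collar (48 mm diameter) on which the rotor's underside rests when fully home; 125 mm above the bench. Axes are those of the mill's box. The shaft turns stiffly in its bearings (about 0.35 N m), carries whatever is meshed with it, and starts at any angle, which is not measured
- spline_end (a point): On the shaft's axis, 34 mm above mill_seat, where the splines end. Six equal straight-sided teeth, 7 mm wide, 34 mm outside and 27 mm root diameter, run from the collar to flat ends here; above, a plain tapered nose (27 mm diameter at its foot, 17 mm at the top) stands 12 mm higher. Axes are those of the mill's box and do not tell the angle of the teeth
- mill_rim (a point): On the shaft's axis, 30 mm above mill_seat, level with the flat rim of the grinding chamber: an aluminium ring wall of 136 mm inner and 154 mm outer diameter; its floor lies 40 mm below this point
- rotor6_mid (a point): Centre (on the axis, half-way up) of the rotor to fit: steel, about 0.55 kg, flat on the bench, hub up. Round hub 51 mm diameter, 50 mm high, open at both ends, on a disc of 100 mm diameter and 6 mm thickness flush with the hub's lower end; six broad teeth, 14 mm wide, round the disc's edge from 39 mm radius outwards, up to 17 mm above the underside. z is the axis, up
- rotor6_bore (a point): Same rotor, on its axis at the underside. The bore runs through the hub: 29 mm wide, with six equal slots 9 mm wide and 36 mm across; one slot points along x. It meshes every 60 degrees, within about 3.5 degrees; until it does it rests on the flat ends of the shaft's teeth, this point level with spline_end, then drops 34 mm to home, level with mill_seat
- rotor12_mid (a point): Centre (half-way up) of the other rotor, to be left alone: the same hub and disc, but twelve narrow teeth (7 mm wide) round its edge
- lid_mid (a point): Centre (on the axis, half-way up) of the mill's aluminium lid, about 0.4 kg, 78 mm high over all, on the bench the way up it goes on the mill; any turn will do. A drum of 124 mm diameter, hollow below, reaches 7 mm above this point; on it a solid filling neck to grip, 40 mm diameter, 7 to 35 mm above this point, with a rubber stopper 33 mm wide and 4 mm high on top
- lid_flange (a point): Same lid, on its axis at the underside of its flange (154 mm diameter, 5 mm thick), 29 mm below lid_mid. Under the flange a spigot of 129 mm diameter, 10 mm deep and tapered at its foot, enters the chamber. Seated, this point is level with mill_rim and on its axis
- sieve_mid (a point): Centre of a round brass test sieve, 104 mm diameter, 45 mm high, on the bench; leave it
- disc0_mid (a point): Centre of a pressed clay disc, 50 mm diameter, 13 mm thick; leave it
- disc1_mid (a point): Centre of another such clay disc; leave it
- calliper_mid (a point): Middle of a steel calliper 235 mm long, lying flat beyond the mill; leave it
- brush_mid (a point): A cleaning brush lying beyond the mill; leave it
- specimen_box_mid (a point): Middle of a clear open plastic box, 100 x 140 x 40 mm, at the side; leave it
- die_mid (a point): Centre of a steel pressing die, 60 mm diameter at its foot, 82 mm high, at the side; leave it

How it is judged (in metres and radians):
On the way, in this order (a step that is already met when the one before it is completed fails the run):
1. the six-toothed rotor is meshed on the shaft and fully home on its collar (z of rotor6_mid in the frame of mill_seat below 0.0275 m and horizontal distance between rotor6_mid and mill_seat below 0.003 m and angle between rotor6_mid's own z axis and vertical below 0.05 rad), for 0.3 s.
2. the lid sits flush on the chamber's rim (z of lid_mid in the frame of mill_seat below 0.0615 m and horizontal distance between lid_mid and mill_seat below 0.006 m and angle between lid_mid's own z axis and vertical below 0.03 rad), for 0.2 s.
At the end, for the whole second after the job is handed in: The six-toothed rotor is on the shaft, fully home (within 2.5 mm of the collar and 3 mm of the axis, upright), the lid lies flush on the rim (within 2.5 mm in height, 6 mm of centre, level), both released and at rest, and the other rotor and the bystanders are where they were (within 30 mm) (all of step 1 and all of step 2 and distance of rotor12_mid from where it was at the start of the episode below 0.03 m); the robot touches nothing.
It fails at once if the rotor is forced or dropped on the mill (more than 90 N between them) (contact force between rotor6 and mill above 90 N).
It fails at once if the lid is forced or dropped on the mill (more than 90 N between them) (contact force between lid and mill above 90 N).
It fails at once if something else on the bench is shifted by more than 30 mm (distance of any of rotor12_mid, sieve_mid, disc0_mid, disc1_mid, calliper_mid, brush_mid, specimen_box_mid, die_mid from where it was at the start of the episode above 0.03 m).
It also fails if it takes over 67 s, if anything falls off the work surface, if the arm or the gripper's body presses on something with over 40 N, if the wrist force passes 120 N, or if a joint passes its speed limit or range.

## Working session

There is one attempt and no reset: what is moved stays moved. The work goes in short steps, Python scripts to look and compute and a shell command to move; the robot and the scene stay as the last step left them, time stands still between calls to the robot, and variables do not carry over. Pictures are saved under pics/ and viewed, at most 12 in all, crops included, and the job is handed in when it is done.

```bash
ls; mkdir -p pics; python3 - <<'E'
from rig import r
import cv2
s=r.sense(); print(s)
for n in("scene","top"):
    im=r.grab_frame(n); cv2.imwrite(f"pics/{n}0.png",im[:,:,::-1]); print(n,r.camera_info(n))
print(r.camera_info("wrist"))
E
```

```text
pics
{'clock': 0.0, 'qpos': array([-1.17037433e+00,  3.53674918e-01,  1.63415890e+00, -1.15727086e-05,
        1.15518512e+00, -2.38177948e-03]), 'qvel': array([-0.00135474,  0.00052147,  0.00017579,  0.00131618,  0.00021106,
       -0.0013714 ]), 'joint_efforts': array([ 1.06516669e-03, -6.05235171e+01, -3.42059362e+01,  2.09445029e-04,
        9.19329061e-03, -2.36413854e-05]), 'eef_pos': array([ 244.81661554, -574.52641766,  230.53436249]), 'tcp_rot': array([-3.14016635e+00,  7.18372553e-06,  4.02808457e-01]), 'contact_force': array([-0.43834194, -0.06921369, -0.2046847 ]), 'wrist_torque': array([-0.0088192 , -0.06968507, -0.06322028]), 'grasp_force': 0.0, 'opening': 1.0009310670424605}
scene {'K': array([[478.94275697,   0.        , 320.55699429],
       [  0.        , 478.94275697, 198.19563659],
       [  0.        ,   0.        ,   1.        ]]), 'rvec': array([ 2.07192582,  0.80853705, -0.40146573]), 'tvec': array([-411.85330239, -120.81346307, 2100.95057526])}
top {'K': array([[363.9234774 ,   0.        , 324.0585912 ],
       [  0.        , 363.9234774 , 207.04915875],
       [  0.        ,   0.        ,   1.        ]]), 'rvec': array([ 2.18614153, -2.15770051,  0.05915029]), 'tvec': array([  15.61463094,  574.41332477, 1065.04586858])}
{'K': array([[347.09346631,   0.        , 321.635137  ],
       [  0.        , 347.09346631, 202.93365176],
       [  0.        ,   0.        ,   1.        ]]), 'mount': array([[-6.38814790e-04, -9.45485992e-01, -3.25662143e-01,
         8.46025941e+01],
       [ 9.99999743e-01, -7.10394219e-04,  1.00881105e-04,
        -7.56240232e-01],
       [-3.26730175e-04, -3.25661995e-01,  9.45486202e-01,
        -1.42897332e+02],
       [ 0.00000000e+00,  0.00000000e+00,  0.00000000e+00,
         1.00000000e+00]])}
```

View pics/scene0.png

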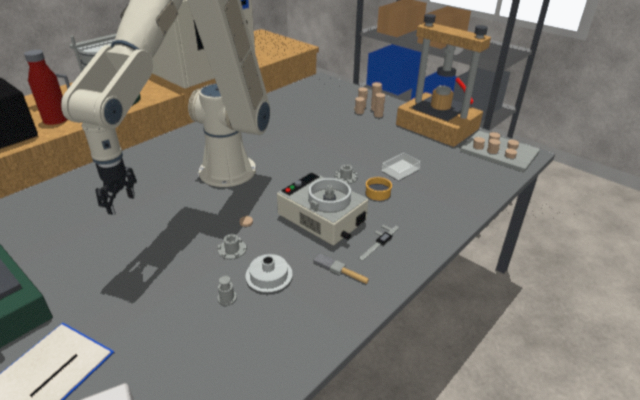

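View pics/top0.png

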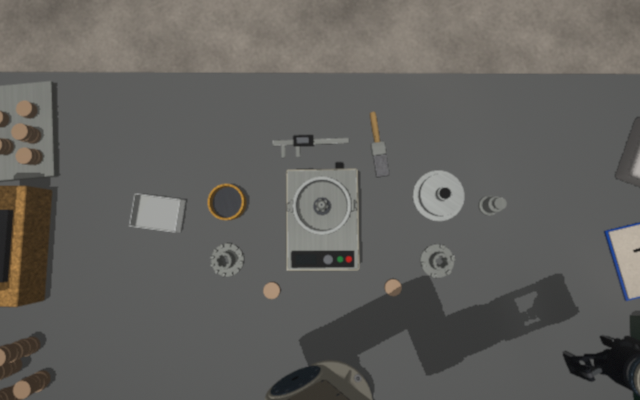

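The top view has the mill at (322,220) with its chamber at (322,205). The rotors are at (227,260) and (438,260), the lid at (439,195), the die at (493,205) and the sieve at (226,201). I'll zoom in on both rotors and the shaft.

```bash
cat > h.py <<'E'
import numpy as np, cv2
from scipy.spatial.transform import Rotation as R
from rig import r
def cam(n, s=None):
    c=r.camera_info(n); K=np.array(c["K"])
    if n!="wrist":
        Rm=cv2.Rodrigues(np.array(c["rvec"]))[0]; return K,Rm.T,-Rm.T@np.array(c["tvec"])
    s=s or r.sense(); T=np.array(c["mount"]); Q=R.from_euler("xyz",s["tcp_rot"]).as_matrix()
    return K,Q@T[:3,:3],Q@T[:3,3]+s["eef_pos"]
def ray(cm,uv,z):
    K,A,o=cm; d=A@np.linalg.solve(K,[uv[0],uv[1],1.]); return o+d*(z-o[2])/d[2]
def proj(cm,p):
    K,A,o=cm; q=K@(A.T@(np.array(p)-o)); return q[:2]/q[2]
E
python3 - <<'E'
from h import *
im=cv2.imread("pics/top0.png"); c=cam("top")
t=[cv2.resize(im[y-22:y+22,x-33:x+33],None,fx=6,fy=6,interpolation=cv2.INTER_CUBIC) for x,y in((227,260),(438,260),(322,205),(440,195))]
o=np.vstack([np.hstack(t[:2]),np.hstack(t[2:])]); cv2.imwrite("pics/z.png",o)
for n,uv,z in(("rotL",(227,260),10),("rotR",(438,260),10),("rim",(322,205),155),("lid",(439,195),5),("die",(493,205),40)): print(n,ray(c,uv,z).round(0))
E
```

```text
rotL [412. 313.  10.]
rotR [ 422. -317.   10.]
rim [569.  26. 155.]
lid [ 616. -323.    5.]
die [ 585. -469.   40.]
```

View pics/z.png

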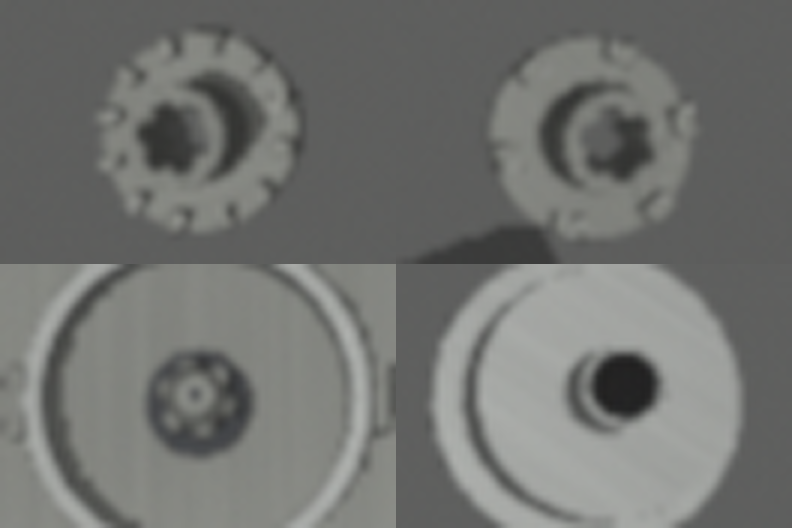

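The right-hand rotor, about (422,-317), has the six broad teeth; the left one has twelve. Next I'll square up the tool and move it over the rotor and lid to look with the wrist camera.

```bash
python3 -m inch '[[[0.82,-0.31,0,0,0,0.128],[0.82,-0.31,0,0,0,0.128],[0.82,-0.31,0,0,0,0.128],[0.82,-0.31,0,0,0,0.128],[0.82,-0.31,0,0,0,0.128],[0.82,-0.31,0,0,0,0.128]]]' 1
python3 -m inch '[[[0.6,-0.6,0,0,0,0],[0.6,-0.6,0,0,0,0],[0.6,-0.6,0,0,0,0],[0.6,-0.6,0,0,0,0],[0.6,-0.6,0,0,0,0],[0.6,-0.6,0,0,0,0],[0.6,-0.6,0,0,0,0]]]'
python3 - <<'E'
from h import *
s=r.sense(); print(s["eef_pos"],s["tcp_rot"],s["qpos"],s["clock"],abs(s["qvel"]).max())
cv2.imwrite("pics/w1.png",r.grab_frame("wrist")[:,:,::-1])
E
```

```text
clock: 0.6
eef_pos: [373.6, -451.2, 231.0]
tcp_rot: [-3.141, -0.0, 0.005]
contact_force: [-0.8, -1.0, 0.1]
opening: 0.995
grasp_force: 0.0
clock: 1.18
eef_pos: [490.9, -334.3, 231.0]
tcp_rot: [3.141, 0.001, 0.002]
contact_force: [-0.0, -0.7, 0.5]
opening: 1.0
grasp_force: 0.0
[ 490.88818597 -334.27012493  231.00692057] [3.14127737e+00 9.02581598e-04 1.83219954e-03] [-5.99906638e-01  3.05588018e-01  1.70190467e+00 -8.50447028e-04
  1.13466568e+00  9.69416824e-01] 1.1833 0.02660608604571668
```

View pics/w1.png

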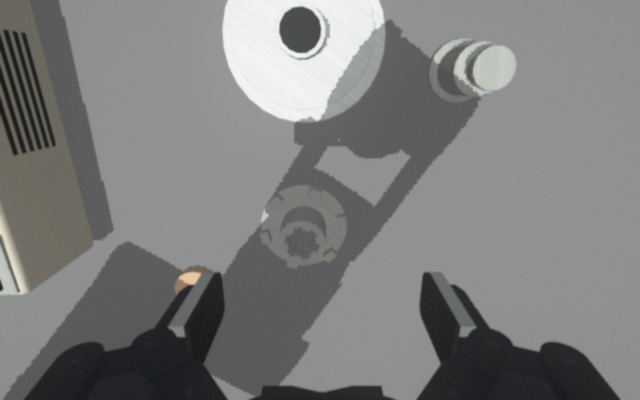

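The wrist view shows the rotor at (303,227) in shadow, the lid's stopper at (301,30) and the die at (480,68). I'll go lower so the camera is almost directly above the rotor.

```bash
python3 -m inch '[[[-0.7,-0.08,0.5,0,0,0],[-0.7,-0.08,0.5,0,0,0],[-0.7,-0.08,0.5,0,0,0],[-0.7,-0.08,0.5,0,0,0],[-0.7,-0.08,0.5,0,0,0],[-0.7,-0.08,0.5,0,0,0]]]'
python3 - <<'E'
from h import *
s=r.sense(); print(s["eef_pos"],s["tcp_rot"],s["clock"])
im=r.grab_frame("wrist")[:,:,::-1].copy(); cv2.imwrite("pics/w2.png",im)
c=cam("wrist",s); p=proj(c,[422,-317,50]).astype(int); print(p)
x0,y0=max(p[0]-90,0),max(p[1]-80,0)
cr=im[y0:y0+150,x0:x0+190]; cv2.imwrite("pics/w2c.png",cv2.resize(cr,None,fx=4,fy=4,interpolation=cv2.INTER_CUBIC)); print(x0,y0)
# lid stopper from w1
c1=cam("wrist",dict(tcp_rot=[3.14127737,9.0e-4,1.83e-3],eef_pos=np.array([490.89,-334.27,231.0])))
g=cv2.imread("pics/w1.png",0)[0:70,260:345]; m=cv2.moments((g<80).astype(np.uint8)); 
u=(260+m["m10"]/m["m00"],m["m01"]/m["m00"]); print("lid",u,m["m00"],ray(c1,u,78))
E
```

```text
clock: 1.73
eef_pos: [347.5, -317.4, 129.8]
tcp_rot: [-3.139, 0.004, -0.003]
contact_force: [1.7, -0.2, 0.3]
opening: 0.996
grasp_force: 0.0
[ 347.46992317 -317.37245856  129.8181671 ] [-3.13890547e+00  3.53867087e-03 -2.83506760e-03] 1.7333
[322  99]
232 19
lid (300.0108191653787, 29.328438948995363) 1294.0 [ 614.31513005 -316.63197598   78.        ]
```

View pics/w2c.png

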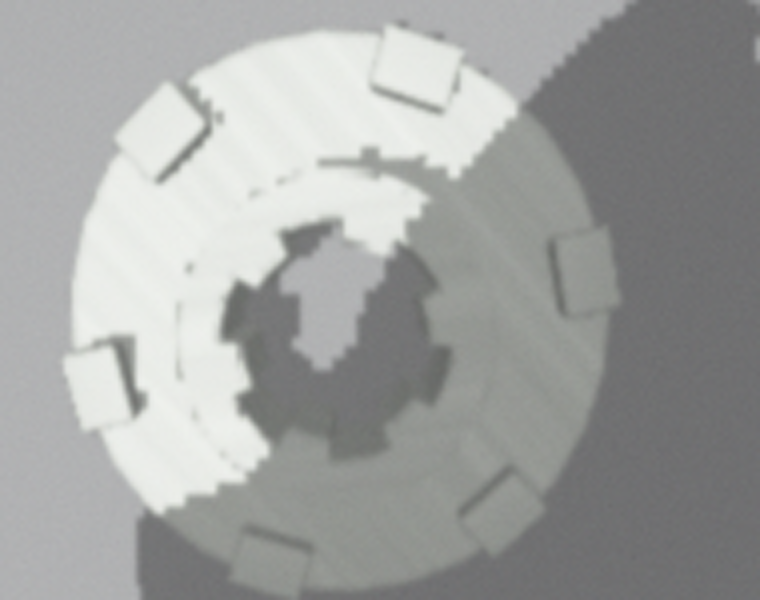

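The rotor is clear. Its disc is centred near crop (340,309), the bore near crop (336,343), and the six slots are visible at opposite pairs. I'll work out the centre and the slot angle from these.

```bash
python3 - <<'E'
from h import *
s=dict(eef_pos=np.array([347.47,-317.372,129.818]),tcp_rot=[-3.13890547,3.53867087e-03,-2.83506760e-03])
c=cam("wrist",s)
P=lambda u,z: ray(c,(232+u[0]/4,19+u[1]/4),z)
S=np.array([P(u,50)[:2] for u in((312,226),(230,310),(252,420),(358,455),(442,378),(425,265))])
ctr=S.mean(0); d=S-ctr; print("bore",ctr,np.hypot(*d.T))
a=np.arctan2(d[:,1],d[:,0]); print("slot deg mod60",np.degrees(a)%60)
print("disc",P((340,309),6), "w", P((72,309),6)-P((608,309),6))
T=np.array([P(u,17)[:2] for u in((417,68),(163,132),(98,387),(272,560),(502,510),(586,270))]); t=T.mean(0); d=T-t
print("teeth",t,np.hypot(*d.T),np.degrees(np.arctan2(d[:,1],d[:,0]))%60)
E
```

```text
bore [ 418.88508257 -313.12109156] [17.46748226 17.04627144 17.63979388 17.30181067 17.18188069 17.75532449]
slot deg mod60 [11.65553421 12.72770576 10.66957369 10.8853263  12.47257492 10.33507547]
disc [ 422.40545836 -313.000123      6.        ] w [ 0.33122517 98.39132939  0.        ]
teeth [ 419.48050161 -313.07916052] [43.79968302 43.67958292 44.50011504 43.40624521 43.79369582 44.11745506] [42.39357149 42.72365732 42.84681803 42.64754283 42.6640701  42.69045729]
```

Rotor: (419.2, -313.0), slots at about 12.2° mod 60, and the sizes match. Before picking it up I'll measure the shaft and its teeth from above.

```bash
python3 -m inch '[[[0.1,-0.2,-0.5,0,0,0],[0.2,-0.4,-0.5,0,0,0],[0.38,-0.85,-0.5,0,0,0],[0.38,-0.85,-0.5,0,0,0],[0.38,-0.85,-0.5,0,0,0],[0.38,-0.85,-0.5,0,0,0],[0.38,-0.85,-0.5,0,0,0]]]'
python3 -m inch '[[[0.38,-0.85,0,0,0,0],[0.38,-0.85,0,0,0,0],[0.38,-0.85,0,0,0,0],[0.38,-0.85,0,0,0,0],[0.38,-0.85,0,0,0,0],[0.38,-0.85,0,0,0,0],[0.38,-0.85,0,0,0,0],[0.38,-0.85,0,0,0,0]]]'
python3 - <<'E'
from h import *
s=r.sense(); print(list(s["eef_pos"]),list(s["tcp_rot"]),s["clock"])
im=r.grab_frame("wrist")[:,:,::-1].copy(); cv2.imwrite("pics/w3.png",im)
c=cam("wrist",s); p=proj(c,[569,26,160]).astype(int); print(p)
x0,y0=max(p[0]-100,0),max(p[1]-75,0)
cr=im[y0:y0+150,x0:x0+200]; cv2.imwrite("pics/w3c.png",cv2.resize(cr,None,fx=4,fy=4,interpolation=cv2.INTER_CUBIC)); print(x0,y0)
E
```

```text
clock: 2.37
eef_pos: [431.2, -145.7, 234.3]
tcp_rot: [3.141, -0.006, 0.004]
contact_force: [0.3, -0.3, -0.1]
opening: 1.003
grasp_force: 0.0
clock: 3.03
eef_pos: [503.7, 21.5, 231.7]
tcp_rot: [3.141, -0.001, 0.001]
contact_force: [-1.1, -0.6, 0.2]
opening: 0.997
grasp_force: 0.0
[np.float64(503.7077223919972), np.float64(21.534704939477383), np.float64(231.66248345162646)] [np.float64(3.141081555567344), np.float64(-0.0005172495449492498), np.float64(0.0006875938530237491)] 3.0333
[315 116]
215 41
```

View pics/w3c.png

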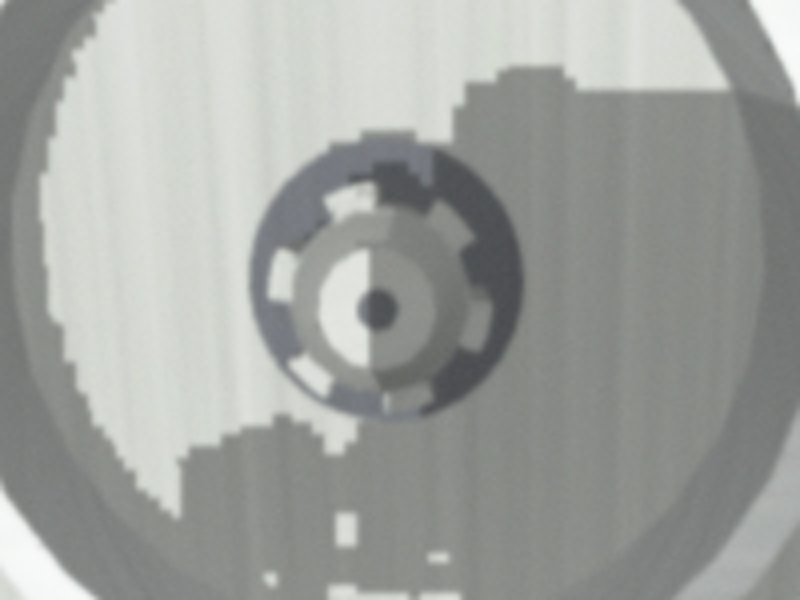

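The picture shows six tooth ends around crop (381,299), with the nose top at (377,308) and the collar at (387,278).

```bash
python3 - <<'E'
from h import *
s=dict(eef_pos=np.array([503.708,21.535,231.662]),tcp_rot=[3.14108,-5.2e-4,6.9e-4])
c=cam("wrist",s)
P=lambda u,z: ray(c,(215+u[0]/4,41+u[1]/4),z)
S=np.array([P(u,159)[:2] for u in((349,198),(285,275),(311,375),(408,398),(478,320),(453,224))])
ctr=(S[:3]+S[3:]).mean(0)/2; d=S-ctr; print("spline",ctr,np.hypot(*d.T))
print("deg mod60",np.degrees(np.arctan2(d[:,1],d[:,0]))%60)
print("nose",P((377,308),171),"collar",P((387,280),125),"w",P((250,280),125)-P((523,280),125))
# rim from full image / top
print("top nose", [ray(cam("top"),(322,205),z).round(1) for z in (125,155)])
for a in np.degrees(np.arctan2(d[:,1],d[:,0])): print(round(a,1),end=" ")
E
```

```text
spline [569.45301482  29.30796516] [15.29285427 14.78481935 15.65304753 15.36901107 15.06042323 15.41761351]
deg mod60 [17.1910124  15.92865227 16.19734342 15.36185352 18.42896719 15.16757026]
nose [569.30730094  29.45589023 171.        ] collar [569.85682962  29.26059744 125.        ] w [-2.40127297e-03  4.75687723e+01  0.00000000e+00]
top nose [array([571.8,  26.5, 125. ]), array([569.3,  25.6, 155. ])]
17.2 75.9 136.2 -164.6 -101.6 -44.8
```

Shaft (569.5, 29.3), teeth at 16.4° mod 60, so the rotor needs about +4.2° of yaw. Next I'll return to the rotor.

```bash
python3 -m inch '[[[-0.21,0.84,0,0,0,0],[-0.21,0.84,0,0,0,0],[-0.21,0.84,0,0,0,0],[-0.21,0.84,0,0,0,0],[-0.21,0.84,0,0,0,0]]]'
python3 -m inch '[[[-0.21,0.84,0.1,0,0,0],[-0.21,0.84,0.3,0,0,0],[-0.21,0.84,0.7,0,0,0],[-0.21,0.84,0.7,0,0,0],[-0.21,0.84,0.7,0,0,0],[-0.21,0.84,0.7,0,0,0],[-0.21,0.84,0.7,0,0,0],[-0.21,0.84,0.7,0,0,0]]]'
python3 -c "
from h import *
s=r.sense();print(s['eef_pos'],s['tcp_rot'])"
```

```text
clock: 3.5
eef_pos: [459.3, -151.6, 231.7]
tcp_rot: [3.139, -0.0, -0.004]
contact_force: [0.1, -0.2, -0.8]
opening: 1.0
grasp_force: 0.0
clock: 4.17
eef_pos: [418.0, -314.3, 90.6]
tcp_rot: [-3.14, 0.002, -0.003]
contact_force: [0.6, 0.4, 0.8]
opening: 0.997
grasp_force: 0.0
[ 417.95474056 -314.345926     90.63936426] [-3.14003263e+00  1.93918730e-03 -2.79308645e-03]
```

```bash
python3 -m inch '[[[0.006,-0.006,0.15,0,0,0],[0.006,-0.006,0.27,0,0,0],[0.006,-0.006,0.32,0,0,0],[0.006,-0.006,0.35,0,0,0],[0.006,-0.006,0.35,0,0,0],[0.006,-0.006,0.35,0,0,0]]]'
python3 -m inch '[[[0,0,0,0,0,0],[0,0,0,0,0,0],[0,0,0,0,0,0],[0,0,0,0,0,0],[0,0,0,0,0,0],[0,0,0,0,0,0],[0,0,0,0,0,0],[0,0,0,0,0,0]]]' -1 70
python3 -m inch '[[[0,0,0,0,0,0],[0,0,0,0,0,0],[0,0,0,0,0,0],[0,0,0,0,0,0]]]'
```

```text
clock: 4.67
eef_pos: [421.4, -312.6, 22.5]
tcp_rot: [3.141, -0.001, 0.001]
contact_force: [0.0, 0.9, 0.3]
opening: 1.0
grasp_force: 0.0
clock: 5.33
eef_pos: [421.4, -313.0, 22.8]
tcp_rot: [3.14, -0.001, 0.001]
contact_force: [-2.1, 1.5, 13.9]
opening: 0.575
grasp_force: 69.8
clock: 5.67
eef_pos: [421.3, -313.0, 22.8]
tcp_rot: [3.14, -0.001, 0.001]
contact_force: [-3.1, 1.7, 13.9]
opening: 0.574
grasp_force: 69.8
```

```bash
python3 -m inch '[[[0,0,-0.03,0,0,0],[0,0,-0.1,0,0,0],[0,0,-0.25,0,0,0],[0,0,-0.45,0,0,0],[0,0,-0.65,0,0,0],[0,0,-0.85,0,0,0],[0,0,-1,0,0,0],[0,0,-1,0,0,0]]]'
python3 -m inch '[[[0.1,-0.2,0,0,0,0],[0.2,-0.4,0,0,0,-0.005],[0.3,-0.6,0,0,0,-0.01],[0.375,-0.75,0,0,0,-0.02],[0.375,-0.86,0,0,0,-0.023],[0.375,-0.86,0,0,0,-0.023],[0.375,-0.86,0,0,0,-0.023]]]'
python3 -c "
from h import *
s=r.sense();print(s['eef_pos'],s['tcp_rot'],s['wrist_torque'])"
```

```text
clock: 6.33
eef_pos: [423.1, -314.3, 227.8]
tcp_rot: [3.136, -0.008, 0.001]
contact_force: [1.6, -1.5, -4.5]
opening: 0.577
grasp_force: 74.4
clock: 6.92
eef_pos: [494.6, -138.8, 219.8]
tcp_rot: [-3.141, 0.003, 0.076]
contact_force: [0.2, 0.1, -5.7]
opening: 0.576
grasp_force: 75.0
[ 494.5643383  -138.83875412  219.81736942] [-3.14074340e+00  2.68244801e-03  7.55839866e-02] [-0.04621772 -0.04594838  0.00683546]
```

```bash
python3 -m inch '[[[0.1,-0.18,0,0,0,0],[0.22,-0.4,0,0,0,0],[0.33,-0.6,0,0,0,0],[0.41,-0.74,0,0,0,0],[0.448,-0.809,0,0,0,0],[0.448,-0.809,0,0,0,0],[0.448,-0.809,0,0,0,0],[0.448,-0.809,0,0,0,0]]]'
python3 - <<'E'
from h import *
s=r.sense();print(s['eef_pos'],s['tcp_rot'],s['wrist_torque'])
im=r.grab_frame("wrist")[:,:,::-1].copy(); cv2.imwrite("pics/w4.png",im)
E
```

```text
clock: 7.58
eef_pos: [572.3, 26.3, 220.3]
tcp_rot: [3.141, 0.002, 0.072]
contact_force: [-0.0, 0.6, -5.9]
opening: 0.574
grasp_force: 75.6
[572.32450643  26.2861207  220.34885848] [3.14103941e+00 1.95917220e-03 7.22673430e-02] [ 0.01488072 -0.05284905  0.04006055]
```

View pics/w4.png

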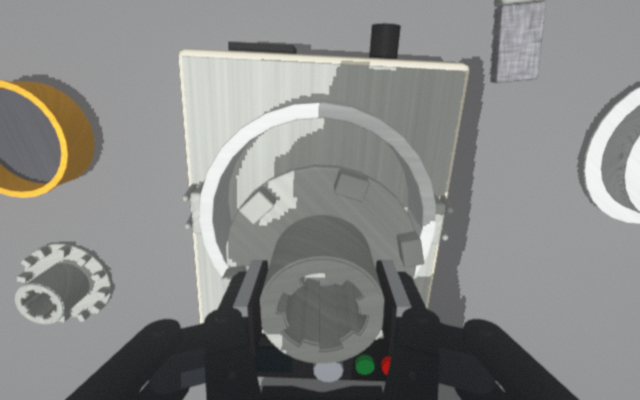

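The rotor is held over the chamber. The hub top is centred near (323,309) and the teeth are at (257,207), (352,185) and (410,248). I'll check its centre and angle in the hand.

```bash
python3 - <<'E'
from h import *
s=dict(eef_pos=np.array([572.32,26.29,220.35]),tcp_rot=[3.14104,1.96e-3,.07227]); c=cam("wrist",s)
h=ray(c,(323,309.5),247.5); print("hub",h, "w",ray(c,(262,309.5),247.5)-ray(c,(384,309.5),247.5), ray(c,(323,257),247.5)-ray(c,(323,362),247.5))
# teeth: direction between pairs => centre-free: fit circle r=43.8? use hub centre
for u in((257,207),(352,185),(410,248)):
    d=(ray(c,u,214.5)-h)[:2]; print(np.hypot(*d),np.degrees(np.arctan2(d[1],d[0]))%60)
A=[ray(c,u,214.5)[:2] for u in((257,207),(352,185),(410,248))]
from scipy.optimize import least_squares
f=least_squares(lambda v:np.concatenate([[v[0]+43.9*np.cos(v[2]+k*np.pi/3)-a[0],v[1]+43.9*np.sin(v[2]+k*np.pi/3)-a[1]] for k,a in zip((1,0,-1),A)]),[570,26,0]); print("teeth fit",f.x[:2],np.degrees(f.x[2])%60,f.cost)
E
```

```text
hub [572.38277738  26.58831485 247.5       ] w [-3.43803085 47.99600074  0.        ] [49.09074552  3.58591456  0.        ]
43.15913794964598 48.02008879245388
43.47713356291733 46.73022458448748
42.68094831662341 48.226911891917865
teeth fit [571.97458924  26.71762495] 47.62032520041727 1.2133168466462094
```

```bash
python3 -m inch '[[[-0.0065,-0.014,0,0,0,0],[-0.0065,-0.014,0.04,0,0,0],[-0.0065,-0.014,0.08,0,0,0],[-0.0065,-0.014,0.11,0,0,0],[-0.0065,-0.014,0.14,0,0,0],[-0.0065,-0.014,0.17,0,0,0],[-0.0065,-0.014,0.17,0,0,0],[-0.0065,-0.014,0.17,0,0,0]]]'
python3 -c "
from h import *
s=r.sense();print(s['eef_pos'],s['tcp_rot'],s['wrist_torque'])"
```

```text
clock: 8.3
eef_pos: [571.3, 30.2, 186.7]
tcp_rot: [-3.142, 0.001, 0.073]
contact_force: [-0.5, 0.2, -4.9]
opening: 0.576
grasp_force: 75.5
[571.34847594  30.21964146 186.71578508] [-3.14158279e+00  1.08191042e-03  7.29426760e-02] [-0.04320001 -0.017176   -0.02258654]
```

```bash
python3 -m inch '[[[0,0.003,0.01,0,0,0],[0,0.003,0.02,0,0,0],[0,0.003,0.03,0,0,0],[0,0.003,0.035,0,0,0],[0,0.003,0.035,0,0,0]]]'
python3 -m inch '[[[0,0,0.005,0,0,0],[0,0,0.01,0,0,0],[0,0,0.015,0,0,0],[0,0,0.015,0,0,0]]]'
```

```text
clock: 8.72
eef_pos: [571.5, 29.6, 180.1]
tcp_rot: [-3.142, 0.0, 0.073]
contact_force: [-0.4, 0.1, -5.1]
opening: 0.571
grasp_force: 75.6
clock: 9.05
eef_pos: [571.6, 29.6, 177.1]
tcp_rot: [-3.142, 0.0, 0.073]
contact_force: [-0.2, 0.7, -4.1]
opening: 0.569
grasp_force: 75.6
```

```bash
python3 -m inch '[[[0,0,0.01,0,0,0],[0,0,0.02,0,0,0],[0,0,0.03,0,0,0],[0,0,0.03,0,0,0]]]'
python3 -c "
from h import *
s=r.sense();print(s['eef_pos'],s['contact_force'],s['wrist_torque'])"
```

```text
clock: 9.38
eef_pos: [571.4, 29.6, 170.7]
tcp_rot: [-3.142, 0.001, 0.073]
contact_force: [-0.7, -0.1, -5.0]
opening: 0.572
grasp_force: 75.6
[571.35520564  29.60908875 170.72160392] [-0.69986785 -0.10653072 -5.01131823] [-0.00316411  0.03781835 -0.07177547]
```

It has meshed freely, with no contact force 11 mm below the spline ends. I'll lower it to the collar.

```bash
python3 -m inch '[[[0,0,0.015,0,0,0],[0,0,0.03,0,0,0],[0,0,0.045,0,0,0],[0,0,0.06,0,0,0],[0,0,0.075,0,0,0],[0,0,0.09,0,0,0],[0,0,0.09,0,0,0]]]'
python3 -m inch '[[[0,0,0.006,0,0,0],[0,0,0.012,0,0,0],[0,0,0.016,0,0,0],[0,0,0.016,0,0,0]]]'
```

```text
clock: 9.97
eef_pos: [571.2, 29.6, 152.5]
tcp_rot: [-3.142, 0.001, 0.073]
contact_force: [0.2, 0.1, -5.4]
opening: 0.569
grasp_force: 75.5
clock: 10.3
eef_pos: [571.6, 29.6, 150.0]
tcp_rot: [3.142, 0.0, 0.073]
contact_force: [-0.1, -0.4, -6.1]
opening: 0.574
grasp_force: 75.5
```

```bash
python3 -m inch '[[[0,0,0.005,0,0,0],[0,0,0.01,0,0,0],[0,0,0.01,0,0,0]]]'
python3 -m inch '[[[0,0,0.003,0,0,0],[0,0,0.006,0,0,0],[0,0,0.006,0,0,0]]]'
```

```text
clock: 10.55
eef_pos: [571.7, 29.6, 148.1]
tcp_rot: [-3.142, -0.0, 0.073]
contact_force: [0.1, -0.3, -5.1]
opening: 0.574
grasp_force: 75.7
clock: 10.8
eef_pos: [571.8, 29.6, 148.0]
tcp_rot: [3.142, -0.0, 0.073]
contact_force: [-4.1, -0.4, 6.9]
opening: 0.571
grasp_force: 76.8
```

Contact came at TCP z 148, which is the expected home height. I'll release and rise.

```bash
python3 -m inch '[[[0,0,0,0,0,0],[0,0,0,0,0,0],[0,0,0,0,0,0],[0,0,0,0,0,0],[0,0,0,0,0,0],[0,0,0,0,0,0]]]' 0.8
python3 -m inch '[[[0,0,-0.03,0,0,0],[0,0,-0.1,0,0,0],[0,0,-0.25,0,0,0],[0,0,-0.42,0,0,0],[0,0,-0.6,0,0,0],[-0.3,0,-0.6,0,0,0],[-0.4,0,-0.6,0,0,0],[-0.4,0,-0.6,0,0,0]]]'
python3 - <<'E'
from h import *
s=r.sense();print(list(s['eef_pos']),list(s['tcp_rot']))
im=r.grab_frame("wrist")[:,:,::-1].copy(); cv2.imwrite("pics/w5.png",im)
E
```

```text
clock: 11.3
eef_pos: [571.8, 29.6, 146.9]
tcp_rot: [-3.142, -0.0, 0.073]
contact_force: [0.0, 0.1, 0.8]
opening: 0.902
grasp_force: 0.0
clock: 11.97
eef_pos: [485.4, 23.4, 266.8]
tcp_rot: [-3.142, 0.005, 0.073]
contact_force: [0.4, 0.4, -0.7]
opening: 0.903
grasp_force: 0.0
[np.float64(485.4296267123364), np.float64(23.40184660323182), np.float64(266.7994184422317)] [np.float64(-3.141523271058194), np.float64(0.004606527370203395), np.float64(0.07292608693342162)]
```

View pics/w5.png

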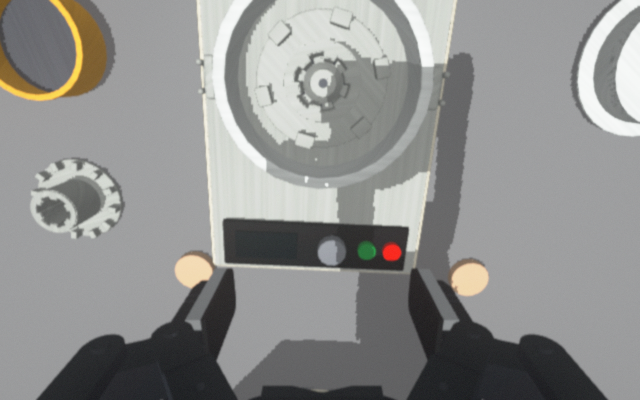

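The rotor sits level in the chamber at (322,83), with its bore around the shaft, and the bystanders are where they were. Now the lid.

```bash
python3 -m inch '[[[0.075,0.857,0,0,0,0.023],[0.075,0.857,0,0,0,0.023],[0.075,0.857,0,0,0,0.023],[0.075,0.857,0,0,0,0.023],[0.075,0.857,0,0,0,0.023],[0.075,0.857,0,0,0,0.023]]]' 1
python3 -m inch '[[[0.137,0.85,0.3,0,0,0],[0.137,0.85,0.3,0,0,0],[0.137,0.85,0.3,0,0,0],[0.137,0.85,0.3,0,0,0],[0.137,0.85,0.3,0,0,0],[0.137,0.85,0.3,0,0,0],[0.137,0.85,0.3,0,0,0],[0.137,0.85,0.3,0,0,0]]]'
python3 - <<'E'
from h import *
def blobs(n,s,roi=None):
    im=r.grab_frame("wrist"); cv2.imwrite(f"pics/{n}.png",im[:,:,::-1]); c=cam("wrist",s)
    q=proj(c,[614,-317,78]).astype(int); x0=max(q[0]-50,0);y0=max(q[1]-45,0)
    m=(im[y0:q[1]+45,x0:q[0]+50].max(2)<70).astype(np.uint8)
    k,l,st,ce=cv2.connectedComponentsWithStats(m); i=1+st[1:,4].argmax(); u=ce[i]+[x0,y0]
    print(q,u,st[i],ray(c,u,78)); print("w", ray(c,(u[0]-st[i][2]/2,u[1]),78)-ray(c,(u[0]+st[i][2]/2,u[1]),78))
s=r.sense();print(s['eef_pos'],s['tcp_rot']); blobs("w6",s)
E
```

```text
clock: 12.52
eef_pos: [520.3, -148.6, 266.8]
tcp_rot: [3.141, -0.0, -0.003]
contact_force: [-0.8, 0.7, 0.5]
opening: 1.001
grasp_force: 0.0
clock: 13.18
eef_pos: [547.2, -314.3, 207.2]
tcp_rot: [-3.141, 0.0, 0.001]
contact_force: [-0.3, -0.5, 0.3]
opening: 0.999
grasp_force: 0.0
[ 547.16850361 -314.34010096  207.18917096] [-3.14085488e+00  6.04053433e-05  1.48365916e-03]
[326 107] [335.8150289  114.05202312] [ 45  35  25  31 346] [ 609.37100367 -324.0963795    78.        ]
w [-1.80369860e-02  1.90454016e+01  0.00000000e+00]
```

View pics/w6.png

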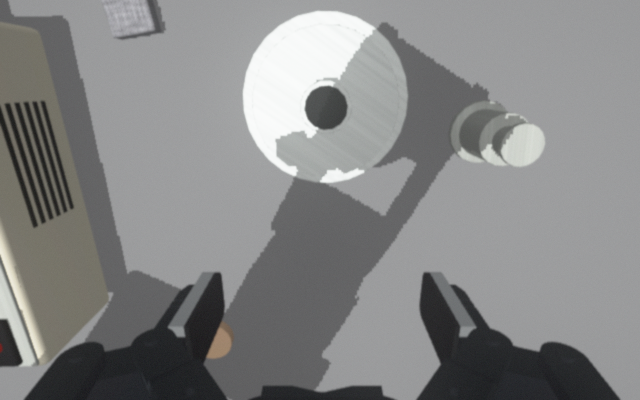

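The lid is at (614,-317): its stopper circle is at (326,107), exactly where that position projects, with the right diameter. I'll descend on the neck.

```bash
python3 -m inch '[[[0.2,0.013,0.1,0,0,0],[0.334,0.013,0.2,0,0,0],[0.334,0.013,0.35,0,0,0],[0.334,0.013,0.5,0,0,0],[0.334,0.013,0.5,0,0,0],[0.334,0.013,0.5,0,0,0],[0.334,0.013,0.5,0,0,0]]]'
python3 -c "
from h import *
s=r.sense();print(s['eef_pos'],s['tcp_rot'])"
```

```text
clock: 13.82
eef_pos: [614.6, -318.2, 109.1]
tcp_rot: [3.141, -0.002, 0.001]
contact_force: [-0.1, -0.4, 0.8]
opening: 0.999
grasp_force: 0.0
[ 614.59253872 -318.1883437   109.07747783] [ 3.14074050e+00 -1.86685918e-03  1.46114001e-03]
```

```bash
python3 -m inch '[[[0,-0.005,0.12,0,0,0],[0,-0.005,0.22,0,0,0],[0,-0.005,0.28,0,0,0],[0,-0.005,0.31,0,0,0],[0,-0.005,0.31,0,0,0],[0,-0.005,0.31,0,0,0]]]'
python3 -m inch '[[[0,0,0,0,0,0],[0,0,0,0,0,0],[0,0,0,0,0,0],[0,0,0,0,0,0],[0,0,0,0,0,0],[0,0,0,0,0,0],[0,0,0,0,0,0],[0,0,0,0,0,0]]]' -1 60
python3 -m inch '[[[0,0,0,0,0,0],[0,0,0,0,0,0],[0,0,0,0,0,0],[0,0,0,0,0,0]]]'
```

```text
clock: 14.32
eef_pos: [614.3, -318.0, 46.2]
tcp_rot: [3.141, -0.001, 0.001]
contact_force: [-0.6, 0.4, -0.6]
opening: 0.998
grasp_force: 0.0
clock: 14.98
eef_pos: [614.2, -318.0, 45.7]
tcp_rot: [3.141, -0.001, 0.001]
contact_force: [-0.6, -0.6, 5.5]
opening: 0.451
grasp_force: 59.8
clock: 15.32
eef_pos: [614.3, -318.1, 45.8]
tcp_rot: [3.141, -0.001, 0.001]
contact_force: [-1.2, -0.8, 5.8]
opening: 0.449
grasp_force: 59.8
```

```bash
python3 -m inch '[[[0,0,-0.03,0,0,0],[0,0,-0.1,0,0,0],[0,0,-0.25,0,0,0],[0,0,-0.45,0,0,0],[0,0,-0.65,0,0,0],[0,0,-0.85,0,0,0],[0,0,-1,0,0,0],[0,0,-1,0,0,0]]]'
python3 -m inch '[[[-0.03,-0.2,0,0,0,0],[-0.05,-0.4,0,0,0,0],[-0.08,-0.6,0,0,0,0],[-0.11,-0.8,0,0,0,0],[-0.112,-0.87,0,0,0,0],[-0.112,-0.87,0,0,0,0]]]'
python3 -m inch '[[[-0.03,-0.2,0,0,0,0],[-0.05,-0.4,0,0,0,0],[-0.08,-0.6,0,0,0,0],[-0.11,-0.75,0,0,0,0],[-0.112,-0.83,0,0,0,0],[-0.112,-0.868,0,0,0,0],[-0.112,-0.868,0,0,0,0],[-0.112,-0.868,0,0,0,0]]]'
python3 - <<'E'
from h import *
s=r.sense();print(list(s['eef_pos']),list(s['tcp_rot']),s['wrist_torque'])
im=r.grab_frame("wrist")[:,:,::-1].copy(); cv2.imwrite("pics/w7.png",im)
E
```

```text
clock: 15.98
eef_pos: [616.5, -319.0, 253.9]
tcp_rot: [3.136, -0.01, 0.001]
contact_force: [1.6, -0.9, -2.3]
opening: 0.449
grasp_force: 61.3
clock: 16.48
eef_pos: [590.0, -139.9, 244.7]
tcp_rot: [-3.14, 0.002, 0.004]
contact_force: [-0.2, -0.8, -4.1]
opening: 0.449
grasp_force: 61.9
clock: 17.15
eef_pos: [568.8, 29.1, 244.8]
tcp_rot: [3.141, 0.0, 0.001]
contact_force: [0.4, -0.8, -3.5]
opening: 0.451
grasp_force: 62.6
[np.float64(568.8300286077791), np.float64(29.124275998117557), np.float64(244.78713726089768)] [np.float64(3.1408606223456172), np.float64(0.00015494947930116965), np.float64(0.0010722174051438493)] [-0.01089557  0.02987389 -0.04256861]
```

View pics/w7.png

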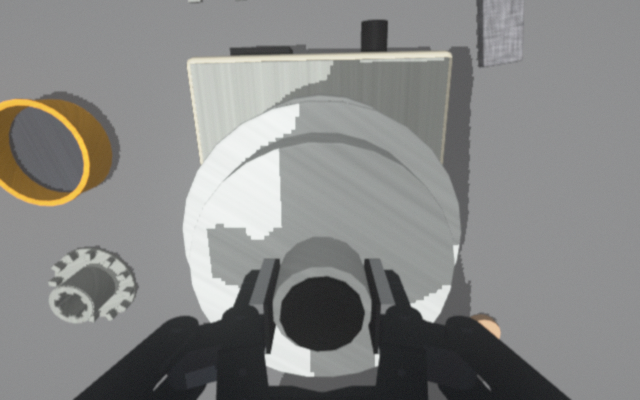

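The lid is held level and centred over the chamber, with the stopper at (322,312) and the flange symmetric about column 322. I'll lower it slowly.

```bash
python3 -m inch '[[[0.003,0,0.03,0,0,0],[0.003,0,0.07,0,0,0],[0.003,0,0.11,0,0,0],[0.003,0,0.15,0,0,0],[0.003,0,0.18,0,0,0],[0.003,0,0.2,0,0,0],[0.003,0,0.2,0,0,0]]]'
python3 -m inch '[[[0,0,0.01,0,0,0],[0,0,0.02,0,0,0],[0,0,0.03,0,0,0],[0,0,0.03,0,0,0]]]'
python3 -m inch '[[[0,0,0.005,0,0,0],[0,0,0.01,0,0,0],[0,0,0.015,0,0,0],[0,0,0.015,0,0,0]]]'
```

```text
clock: 17.78
eef_pos: [568.5, 29.9, 203.5]
tcp_rot: [3.141, 0.002, 0.001]
contact_force: [-0.8, -0.1, -3.7]
opening: 0.453
grasp_force: 62.6
clock: 18.12
eef_pos: [569.2, 30.0, 198.7]
tcp_rot: [3.142, 0.0, 0.001]
contact_force: [-0.6, 0.5, -4.0]
opening: 0.449
grasp_force: 62.6
clock: 18.45
eef_pos: [569.1, 30.0, 195.7]
tcp_rot: [3.142, 0.0, 0.001]
contact_force: [-0.3, -0.1, -4.5]
opening: 0.449
grasp_force: 62.6
```

```bash
python3 -m inch '[[[0,0,0.005,0,0,0],[0,0,0.01,0,0,0],[0,0,0.015,0,0,0],[0,0,0.015,0,0,0]]]'
python3 -m inch '[[[0,0,0.003,0,0,0],[0,0,0.006,0,0,0],[0,0,0.008,0,0,0],[0,0,0.008,0,0,0]]]'
```

```text
clock: 18.78
eef_pos: [569.1, 30.0, 192.6]
tcp_rot: [3.142, 0.0, 0.001]
contact_force: [0.4, 0.6, -3.6]
opening: 0.454
grasp_force: 62.6
clock: 19.12
eef_pos: [569.2, 30.0, 191.2]
tcp_rot: [3.142, 0.0, 0.001]
contact_force: [1.0, 0.2, -4.6]
opening: 0.448
grasp_force: 62.6
```

```bash
python3 -m inch '[[[0,0,0.002,0,0,0],[0,0,0.004,0,0,0],[0,0,0.004,0,0,0]]]'
python3 -m inch '[[[0,0,0.002,0,0,0],[0,0,0.003,0,0,0],[0,0,0.003,0,0,0]]]'
```

```text
clock: 19.37
eef_pos: [569.2, 30.0, 191.0]
tcp_rot: [-3.142, -0.0, 0.001]
contact_force: [-2.0, 1.0, 3.6]
opening: 0.45
grasp_force: 63.4
clock: 19.62
eef_pos: [569.3, 30.0, 190.9]
tcp_rot: [-3.142, -0.0, 0.001]
contact_force: [-4.5, -0.1, 9.2]
opening: 0.445
grasp_force: 63.9
```

The flange touched at TCP z 191, as expected. I'll release, back off and look.

```bash
python3 -m inch '[[[0,0,0,0,0,0],[0,0,0,0,0,0],[0,0,0,0,0,0],[0,0,0,0,0,0],[0,0,0,0,0,0],[0,0,0,0,0,0]]]' 0.9
python3 -m inch '[[[0,0,-0.03,0,0,0],[0,0,-0.1,0,0,0],[0,0,-0.25,0,0,0],[0,0,-0.42,0,0,0],[-0.1,0,-0.5,0,0,0],[-0.3,0,-0.5,0,0,0],[-0.4,0,-0.5,0,0,0],[-0.4,0,-0.5,0,0,0]]]'
python3 - <<'E'
from h import *
s=r.sense();im=r.grab_frame("wrist")[:,:,::-1].copy(); c=cam("wrist",s)
for z,rad in((160,77),(191,62),(223,16.5)):
    for a in np.arange(0,6.28,.15):
        p=proj(c,[569.5+rad*np.cos(a),29.3+rad*np.sin(a),z]); cv2.circle(im,tuple(int(v) for v in p.round()),1,(0,0,255),-1)
cv2.imwrite("pics/w8.png",im)
E
```

```text
clock: 20.12
eef_pos: [569.3, 30.0, 189.8]
tcp_rot: [-3.142, -0.0, 0.001]
contact_force: [-0.2, 0.0, -0.6]
opening: 0.948
grasp_force: 0.0
clock: 20.78
eef_pos: [485.7, 29.9, 290.6]
tcp_rot: [-3.142, 0.001, 0.001]
contact_force: [0.7, 0.2, 0.1]
opening: 0.949
grasp_force: 0.0
```

View pics/w8.png

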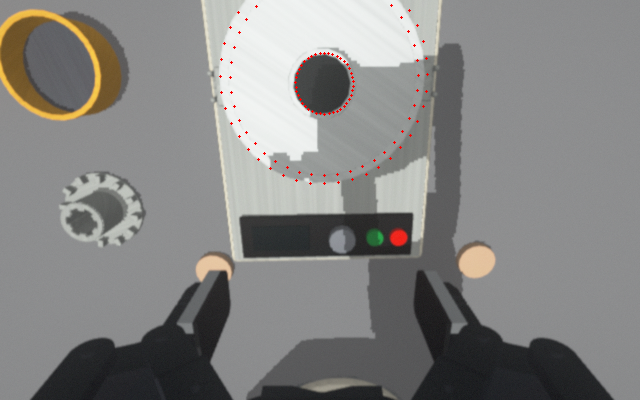

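The lid's flange, drum and stopper match the circles drawn at the seated height and centre. The gripper is clear and everything else is undisturbed.

```bash
python3 -c "
from rig import r
print(r.sign_off())"
```

```text
the job is handed in; nothing more can be done
None
```

The six-toothed rotor is meshed and home on its collar, the lid sits flush on the rim, both are released, and I handed the job in at about 21 s; sign-off returned no verdict.

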